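# Put the rolling pin away in the sprung-lid keeper

## Robot

A 7-joint arm with a two-finger parallel gripper is mounted at the origin on the work surface. World frame = base frame: x ahead of the robot, y to its left, z up, the work surface at z = 0. Lengths are in m, angles in rad, forces in N, time in s.
With the tool pointing down it reaches from about 0.4 to 0.85 m from the base axis. Payload 10.4 kg.
Tool frame: the origin (TCP) lies between the finger pads; the fingertips stand 14 mm ahead of it and the grasp point (between the pads) lies 5 mm behind it; z points along the fingers, y is the line along which they close (so a half turn about z gives the same grasp; the last joint's range is limited). The gripper opens to 87 mm and grips with 3 to 60 N. Pads are 19 mm wide; open, the fingers measure 117 mm over their backs; the gripper's body (75 mm by 190 mm) begins 51 mm behind the grasp point.
Start: joints at [-1.227, 0.332, -0.065, 1.46, 0.022, 1.35, -0.088], TCP at [0.224, 0.583, 0.237] pointing down, gripper open.
Joint ranges: [-2.6, 2.6], [-0.5, 2.12], [-1.47, 1.34], [0.16, 2.42], [-1.27, 4.41], [0.06, 2.06], [-2.6, 2.6]. Speed limits (rad/s): [2.22, 2.22, 2.79, 2.79, 3.14, 3.14, 3.14].

## Interface

Orientations are given as a unit quaternion [x, y, z, w].
In Python, from bench import * gives the robot as it stands.
- The arm moves only by the tool drive_tool, never from a script. Its argument "deltas" is a list of rows, each a list of 7 numbers: the turn, a rotation vector about the tool's x, y, z in degrees, then the shift along the tool's x, y, z in m, then the closure, from -1 (fully open) to 1 (shut). A call has 1 to 12 rows; each row is the pose to reach, as a shift and turn from the pose commanded when the call began, along the tool's axes at that moment; what a row does not reach only later rows make up. A row lasts 1/10 s, in which the tool goes at most 50 mm and 8.59 degrees, less where a joint would pass 70% of its speed; a pose out of reach is approached as far as the arm can. A call with a gripper value outside its range is refused whole. The fingers move at their own pace and stop on an object; "squeeze" is the grip in N (left out, the last holds). Time passes only in rows, so rows that repeat a pose let the fingers close. It gives the time, the measured TCP pose, the force and the opening at its end, in the units of the state.
- read_state(): the state, without advancing time (a new reading comes with each control period).
- camera(name): name is "scene" or "top"; returns (picture, depth): 480x640x3 uint8, red, green, blue; 480x640 float32, m along the optical axis (not along the pixel's ray), 0 where there is no reading.
- camera_params(name): a dict with "K" (3x3 intrinsics, pixels), "R" (3x3) and "t" (3): a world point X has camera coordinates R X + t. Camera axes: x right, y down, z forward; pixel columns grow to the right and rows downward; lengths in m; the calibration is good to about 2 mm. A picture is of the moment at which its call begins. camera_params takes no time and is no camera call.
- close_job(): hands the job in, once; it reports no verdict.
Trained networks look in the newest picture that a camera, given by its name, has taken for a name from the list of things; names that differ only in an ending like _2 or _b are one class to them, and where a whole thing is asked for, a point or a joint stands for the part that bears it (a point fixed in the world has none). Each returns a list of dicts, best first, with "score" (0 to 1); they miss things now and then, are a little off and sometimes report something else, mostly with a low value. They report only what shows in the picture. A call takes as long as a camera call. They do not tell look-alikes from the thing itself.
- outline_of(label, camera): "pixels" (480x640 bool, what is visible of it) and "location" ([column, row] as shares, 0 to 1, of the picture: columns of its width, rows of its height, amid what is visible of it).
- tip_of(label, camera): "location" ([column, row] as shares, 0 to 1, of the picture: columns of its width, rows of its height: a listed point, or the origin of a listed thing).
The state is a dict: "time": time; "joint_positions": joint angles; "joint_vel": joint speeds; "joint_torque": joint torques, N m; "ee_pos": TCP position; "eef_rot": TCP orientation; "ft_force": force on the tool from outside, world axes, zero at the start; "torque": the same for the moment, N m; "width": finger opening in m.
Only numpy, scipy, OpenCV 4.12 (cv2) and the standard library are available. Lean on these libraries where they do the work, as an engineer would, in place of code of your own. Each camera call takes 0.05 s, during which the arm holds its last target. There are 200 camera calls.

## Task

Put the rolling pin away: raise the keeper's lid until it stays open by itself, lift the pin off its pegs and lay it (do not drop it) on the floor of the keeper. Then bring the lid back and ease it down by hand until it is fully shut, never letting its spring snap it shut, and leave the other kitchen things where they are.

Things in the scene. Friction and masses are not known exactly. Their poses are not given: they have to be found in the camera images.
- keeper: Fixed white sheet-metal box, 160 (x) x 260 (y) x 100 mm high, walls and floor 6 mm, open on top under its hinged steel lid of the same 160 x 260 mm. Origin: centre of its underside. x points from the bar side to the hinge side (away from the robot), y along the hinge, z up. Stands on the robot's left or right, turned up to 0.25 rad
- lid (a joint): Hinge angle, rad: 0 shut and level, grows as the bar side rises and swings over to the hinge side (about the keeper's +y), stop at 1.75. Over-centre spring: below about 1.15 it pulls shut (with weight 0.77 N m at 0, 6 N at the bar; 0.6 at 0.5 rad), above 1.2 it pulls open and holds the lid at the stop (0.5 N m). Let go, it snaps shut at over 3 rad/s; under 2 rad/s is gentle
- lid_bar (a point): Centre of the lid's handle: round dark wooden bar 10 mm thick, 100 mm long along the keeper's y, on two end posts, axis 35 mm above the top of the 6 mm steel lid. With the lid shut it lies 130 mm towards -x of the hinge and 41 mm above it; at the stop it is on the far side of the lid, 121 mm above and 64 mm past the hinge, still gripped from above. It can turn between the pads
- lid_hinge (a point): Point on the hinge axis, middle of the keeper's upper hinge-side edge: 80 mm along +x of the keeper's origin and 100 mm up. Turns with the lid
- pin: Wooden rolling pin, 200 mm long: dark barrel 40 mm thick and 120 mm long, with a lighter handle 20 mm thick and 40 mm long at each end; 0.14 to 0.28 kg. Origin: its centre. Its length lies along its y. It starts lying level on the rack's two pegs, its handles in their bends, its axis along the rack's y, 120 mm up
- rack: Fixed wooden peg board standing on the worktop on the other side: panel 240 mm wide (y), 170 mm high, 12 mm thick, front face 45 mm behind the origin (-x, the robot's side). Two steel pegs 8 mm thick at y = -80 and +80 mm stick out to +x and bend up, tips 60 mm past the origin, 139 mm high. Origin on the worktop; the pin's axis lies 29 mm to +x of it. Turned up to 0.25 rad
- press: Bystander: round cast aluminium tortilla press, 200 mm long, 66 mm high. Origin: centre of its underside
- warmer: Bystander: round red plastic tortilla warmer with its cover, 196 mm across, 90 mm high. Origin: centre of its underside
- bowl: Bystander: small clay bowl, 120 mm across, 50 mm high, between and beyond keeper and rack. Origin: centre of its underside
- spatula: Bystander: steel spatula lying crosswise on the far part of the worktop, about 280 mm long. Origin: middle, on the worktop
Things that resemble listed ones, but are neither listed nor needed, are in the scene too. Of the things that look like the pin, the largest one is meant.

How it is judged:
By the outcome, as a careful person would: the job done as asked, in the order asked, and still so for the second after the job is handed in, with the robot touching nothing.
It also fails if it takes over 72 s, if anything falls off the work surface, if the arm or the gripper's body presses on something with over 40 N, if the wrist force passes 120 N, or if a joint passes its speed limit or range.

## Working session

There is one attempt and no reset: what is moved stays moved. The work goes in short steps, Python scripts to look and compute and a tool call to move; the robot and the scene stay as the last step left them, time stands still between calls to the robot, and variables do not carry over. Pictures are saved under pics/ and viewed, on a budget of 10 in all, crops included, one or two more only if the job needs it, and the job is handed in when it is done.

Besides the shell and the picture viewer there is one more tool, called after ">>>" as name(argument=value, ...), one argument or row to a line, values as JSON. drive_tool: Moves the arm, as the interface text tells. Its arguments: {"type":"object","properties":{"deltas":{"type":"array"},"squeeze":{"type":"number"}},"required":["deltas"]}

```bash
ls; mkdir -p pics; cat > h.py <<'E'
from bench import *
import numpy as np, cv2
from scipy.spatial.transform import Rotation as Ro
def world(name,depth,mask):
    p=camera_params(name);K,R,t=map(np.array,(p["K"],p["R"],p["t"]))
    v,u=np.nonzero(mask&(depth>0));d=depth[v,u]
    c=np.stack([(u-K[0,2])/K[0,0]*d,(v-K[1,2])/K[1,1]*d,d],1)
    return (c-t)@R, u, v
def proj(name,X):
    p=camera_params(name);K,R,t=map(np.array,(p["K"],p["R"],p["t"]))
    c=np.atleast_2d(X)@R.T+t; q=c@K.T; return q[:,:2]/q[:,2:]
E
python3 - <<'E'
from h import *
for n in("scene","top"):
    im,d=camera(n);cv2.imwrite(f"pics/{n}0.png",im[:,:,::-1]);np.savez(f"{n}0.npz",im=im,d=d)
    for l in("keeper","lid","pin","rack","lid_bar","lid_hinge","bowl","press","warmer","spatula"):
        if l in("lid_bar","lid_hinge"):
            for o in tip_of(l,n)[:2]:print(n,l,"tip",o["score"],np.array(o["location"])*[640,480])
        else:
            for o in outline_of(l,n)[:3]:
                X,_,_=world(n,d,o["pixels"])
                print(n,l,round(o["score"],2),(np.array(o["location"])*[640,480]).round(),len(X),np.percentile(X,[2,50,98],axis=0).round(3).tolist() if len(X) else"")
s=read_state();print(s)
E
```

```text
pics
scene keeper 0.74 [366. 224.] 6482 [[0.393, 0.062, 0.009], [0.501, 0.168, 0.103], [0.584, 0.316, 0.122]]
scene lid 0.72 [362. 214.] 3928 [[0.393, 0.07, 0.1], [0.471, 0.189, 0.105], [0.546, 0.319, 0.141]]
scene pin 0.92 [151. 305.] 476 [[0.308, -0.467, -0.003], [0.342, -0.408, 0.02], [0.355, -0.344, 0.029]]
scene pin 0.84 [203. 256.] 378 [[0.255, -0.273, 0.002], [0.286, -0.219, 0.02], [0.31, -0.16, 0.03]]
scene pin 0.78 [253. 293.] 1097 [[0.454, -0.294, 0.031], [0.537, -0.207, 0.13], [0.558, -0.111, 0.141]]
scene rack 0.55 [231. 283.] 3647 [[0.426, -0.328, 0.006], [0.461, -0.234, 0.107], [0.541, -0.099, 0.17]]
scene lid_bar tip 0.83 [354.88 191.52]
scene lid_hinge tip 0.73 [380.672 229.92 ]
scene bowl 0.72 [346. 313.] 1533 [[0.613, -0.074, 0.001], [0.654, -0.011, 0.022], [0.72, 0.033, 0.051]]
scene bowl 0.5 [363. 213.] 4080 [[0.389, 0.07, 0.099], [0.47, 0.19, 0.105], [0.549, 0.321, 0.142]]
scene bowl 0.17 [230. 284.] 3673 [[0.426, -0.328, 0.006], [0.461, -0.235, 0.107], [0.539, -0.1, 0.171]]
scene press 0.6 [218. 400.] 4949 [[0.597, -0.477, 0.012], [0.689, -0.407, 0.041], [0.774,
[... 1531 characters left out ...]
021]]
{'time': 1.1, 'joint_positions': array([-1.22660898,  0.33219   , -0.06469786,  1.46008262,  0.02160783,
        1.34989268, -0.08852629]), 'joint_vel': array([ 0.00020764,  0.0008258 ,  0.00109231,  0.00057012, -0.00200686,
        0.00139567, -0.00263413]), 'joint_torque': array([-9.58426222e-05, -6.23057127e+01,  2.44760880e-02, -3.90125620e+01,
       -6.11463119e-02,  3.13555892e-02,  6.35724587e-05]), 'ee_pos': array([0.22413367, 0.58346209, 0.23659008]), 'eef_rot': array([1.82379045e-01, 9.83228295e-01, 6.10346262e-05, 4.56628600e-06]), 'ft_force': array([0.10126495, 0.6338619 , 0.41821237]), 'torque': array([-0.04924271,  0.02833762, -0.03799614]), 'width': 0.08693741064209005}
```

```bash
python3 - <<'E'
from h import *
P={}
for n in("scene","top"):
    im,d=np.load(n+"0.npz").values()
    X,u,v=world(n,d,np.ones(d.shape,bool));
    P[n]=X
    x,y,z=X.T
    k=X[(z>.099)&(z<.112)&(abs(x-.47)<.14)&(y>.04)&(y<.36)]
    r=cv2.minAreaRect(k[:,:2].astype(np.float32));print(n,"lid",r,k[:,2].mean())
    b=X[(z>.132)&(z<.16)&(abs(x-.47)<.14)&(y>.04)&(y<.36)]
    def pca(q): 
        c=q.mean(0);w,V=np.linalg.eigh(np.cov(q.T));a=V[:,-1];a=a*np.sign(a[1]);t=(q-c)@a
        return c.round(4),a.round(3),"yaw",round(np.arctan2(-a[0],a[1]),3),"mid",(c+a*(t.min()+t.max())/2).round(4),"len",round(np.ptp(t),3)
    print("bar",pca(b),cv2.minAreaRect(b[:,:2].astype(np.float32)))
    p=X[(z>.115)&(z<.146)&(x>.48)&(x<.58)&(y>-.33)&(y<-.08)]
    print("pin",pca(p),cv2.minAreaRect(p[:,:2].astype(np.float32)),p[:,2].max())
    w=X[(z>.15)&(z<.18)&(y<-.05)&(y>-.37)&(x>.38)&(x<.6)]
    print("board top",pca(w),cv2.minAreaRect(w[:,:2].astype(np.float32)))
a,b=cv2.imread("pics/scene0.png"),cv2.imread("pics/top0.png")
cv2.imwrite("pics/both0.png",np.vstack([a[130:430,60:560],b[90:390,80:580]]))
E
```

```text
scene lid ((0.4732973277568817, 0.1948896050453186), (0.2629089653491974, 0.17401498556137085), 85.17915344238281) 0.10500496651377451
bar (array([0.4198, 0.1979, 0.1427]), array([0.076, 0.997, 0.001]), 'yaw', np.float64(-0.076), 'mid', array([0.4199, 0.1988, 0.1427]), 'len', np.float64(0.107)) ((0.4195702373981476, 0.19887404143810272), (0.10715986788272858, 0.01473086979240179), 84.29410552978516)
pin (array([ 0.5337, -0.2104,  0.1304]), array([-0.145,  0.989,  0.016]), 'yaw', np.float64(0.145), 'mid', array([ 0.5338, -0.211 ,  0.1304]), 'len', np.float64(0.217)) ((0.5289223194122314, -0.21674200892448425), (0.22432443499565125, 0.09602806717157364), 89.56126403808594) 0.14597331028460148
board top (array([ 0.4524, -0.2195,  0.1637]), array([-0.234,  0.972,  0.001]), 'yaw', np.float64(0.236), 'mid', array([ 0.4509, -0.2131,  0.1637]), 'len', np.float64(0.239)) ((0.44870370626449585, -0.21366533637046814), (0.01759202778339386, 0.2394438236951828), 13.689518928527832)
top lid ((0.47343701124191284, 0.1966191679239273), (0.260578989982605, 0.16983328759670258), 85.27107238769531) 0.1
[... 164 characters left out ...]
at64(0.109)) ((0.41854697465896606, 0.20045512914657593), (0.10891609638929367, 0.009862086735665798), 85.26513671875)
pin (array([ 0.5264, -0.2015,  0.1319]), array([-0.189,  0.982,  0.007]), 'yaw', np.float64(0.19), 'mid', array([ 0.5263, -0.2013,  0.1319]), 'len', np.float64(0.199)) ((0.5290806889533997, -0.20032334327697754), (0.19468405842781067, 0.09769602864980698), 89.87288665771484) 0.14454871615157328
board top (array([ 0.4474, -0.2116,  0.1688]), array([-0.233,  0.972, -0.004]), 'yaw', np.float64(0.235), 'mid', array([ 0.4475, -0.212 ,  0.1688]), 'len', np.float64(0.239)) ((0.44771137833595276, -0.21193918585777283), (0.012080157175660133, 0.23922140896320343), 13.489482879638672)
```

View pics/both0.png

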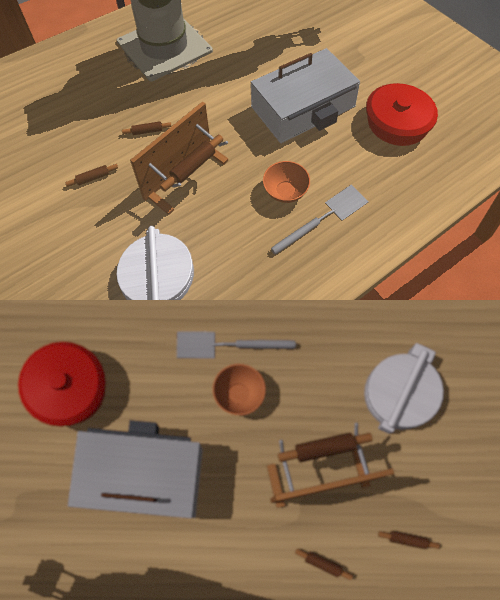

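```bash
python3 - <<'E'
from h import *
s=read_state();R=Ro.from_quat(s["eef_rot"]).as_matrix();print(R.round(2))
for n in("scene","top"):
    im,d=np.load(n+"0.npz").values()
    print(n,proj(n,[s["ee_pos"],s["ee_pos"]+[0,0,.1]]))
    X,u,v=world(n,d,np.ones(d.shape,bool));L=(X-s["ee_pos"])@R
    for a in np.arange(-.3,.02,.02):
        q=L[(L[:,2]>a)&(L[:,2]<a+.02)&(abs(L[:,0])<.15)&(abs(L[:,1])<.15)]
        if len(q)>5:print(round(a,2),len(q),q.min(0)[:2].round(3),q.max(0)[:2].round(3))
E
cp pics/top0.png pics/topfull.png
```

```text
[[-0.93  0.36  0.  ]
 [ 0.36  0.93  0.  ]
 [ 0.    0.   -1.  ]]
scene [[415.2652834   81.70085342]
 [419.54174101  51.7416717 ]]
-0.28 102 [-0.045 -0.043] [-0.006  0.024]
-0.26 222 [-0.047 -0.045] [0.016 0.031]
-0.24 208 [-0.046 -0.045] [0.012 0.033]
-0.22 226 [-0.047 -0.046] [0.013 0.033]
-0.2 195 [-0.047 -0.047] [0.014 0.037]
-0.18 157 [-0.042 -0.041] [0.026 0.034]
-0.16 251 [-0.043 -0.055] [0.038 0.027]
-0.14 147 [-0.029 -0.055] [0.026 0.016]
-0.12 189 [-0.037 -0.096] [0.021 0.086]
-0.1 712 [-0.042 -0.1  ] [0.041 0.095]
-0.08 376 [-0.048 -0.096] [0.035 0.093]
-0.06 59 [-0.039 -0.091] [0.033 0.085]
-0.04 77 [-0.015 -0.062] [0.012 0.057]
-0.02 60 [-0.016 -0.06 ] [0.017 0.054]
0.0 51 [-0.018 -0.057] [0.014 0.049]
top [[-21.70150274 390.82571986]
 [-60.88445588 400.36922107]]
-0.1 126 [-0.039 -0.097] [-0.002 -0.077]
-0.08 109 [-0.039 -0.094] [ 0.011 -0.067]
-0.06 50 [-0.038 -0.089] [ 0.019 -0.063]
```

```bash
cat >> h.py <<'E'
KY,RY=-.084,.235
KX=np.array([np.cos(KY),np.sin(KY),0]);KYv=np.array([-np.sin(KY),np.cos(KY),0])
H=np.array([.549,.1893,.100])
def pose(p,yaw,tilt=0):   # closing line at angle yaw, tool down, then tilt (deg) about tool y
    y=np.array([np.cos(yaw),np.sin(yaw),0]);z=np.array([0,0,-1.]);x=np.cross(y,z)
    return np.array(p,float),Ro.from_matrix(np.stack([x,y,z],1))*Ro.from_euler("y",tilt,degrees=True)
def row(p,R,base=None):
    s=read_state();p0,R0=base or (np.array(s["ee_pos"]),Ro.from_quat(s["eef_rot"]))
    return (np.round((R0.inv()*R).as_rotvec(degrees=True),1).tolist()+np.round(R0.inv().apply(p-p0),4).tolist())
def bar(a,H=H):           # bar centre at lid angle a
    return H+KX*(-.130*np.cos(a)+.041*np.sin(a))+np.array([0,0,.130*np.sin(a)+.041*np.cos(a)])
E
python3 - <<'E'
from h import *
print(bar(0),bar(1.75))
for z in(.2,.136): print(row(*pose([.419,.200,z],KY)))
E
```

```text
[0.41945837 0.20020716 0.141     ] [0.61229146 0.18397098 0.22061008]
[0.0, -0.0, 73.8, -0.3194, -0.2881, 0.0366]
[0.0, -0.0, 73.8, -0.3194, -0.2881, 0.1006]
```

>>> drive_tool(
  deltas=[
    [0, 0, 73.8, -0.3194, -0.2881, 0.0366, -1],
    [0, 0, 73.8, -0.3194, -0.2881, 0.0366, -1],
    [0, 0, 73.8, -0.3194, -0.2881, 0.0366, -1],
    [0, 0, 73.8, -0.3194, -0.2881, 0.0366, -1],
    [0, 0, 73.8, -0.3194, -0.2881, 0.0366, -1],
    [0, 0, 73.8, -0.3194, -0.2881, 0.0366, -1],
    [0, 0, 73.8, -0.3194, -0.2881, 0.0366, -1],
    [0, 0, 73.8, -0.3194, -0.2881, 0.0366, -1],
    [0, 0, 73.8, -0.3194, -0.2881, 0.0366, -1],
    [0, 0, 73.8, -0.3194, -0.2881, 0.0366, -1],
    [0, 0, 73.8, -0.3194, -0.2881, 0.0366, -1],
    [0, 0, 73.8, -0.3194, -0.2881, 0.0366, -1],
  ],
)

```text
time: 2.3
ee_pos: [0.4185, 0.2012, 0.2001]
eef_rot: [0.735, 0.678, 0.0, -0.0]
ft_force: [-0.1, -1.0, -0.3]
width: 0.0869
```

>>> drive_tool(
  deltas=[
    [0, 0, 0, 0, 0, 0.04, -1],
    [0, 0, 0, 0, 0, 0.064, -1],
    [0, 0, 0, 0, 0, 0.064, -1],
    [0, 0, 0, 0, 0, 0.064, 1],
    [0, 0, 0, 0, 0, 0.064, 1],
    [0, 0, 0, 0, 0, 0.064, 1],
    [0, 0, 0, 0, 0, 0.064, 1],
    [0, 0, 0, 0, 0, 0.064, 1],
    [0, 0, 0, 0, 0, 0.064, 1],
    [0, 0, 0, 0, 0, 0.064, 1],
    [0, 0, 0, 0, 0, 0.064, 1],
  ],
  squeeze=30,
)

```text
time: 3.4
ee_pos: [0.419, 0.1999, 0.1359]
eef_rot: [0.736, 0.677, -0.0, -0.0]
ft_force: [0.5, -0.0, 0.3]
width: 0.0311
```

```bash
python3 - <<'E'
from h import *
s=read_state();print(s["ee_pos"],s["ft_force"],s["width"])
p0=s["ee_pos"];b0=bar(0)
for a in np.arange(.1,1.76,.0825*1):
    d=bar(a)-b0; print(round(a,2),round(d@KX,4),round(d[2],4))
E
```

```text
[0.418953   0.19994821 0.13592452] [ 0.53996948 -0.01399986  0.25539164] 0.031118374155671792
0.1 0.0047 0.0128
0.18 0.0096 0.0229
0.26 0.0153 0.0326
0.35 0.0217 0.0418
0.43 0.0289 0.0505
0.51 0.0368 0.0585
0.6 0.0453 0.0658
0.68 0.0544 0.0724
0.76 0.064 0.0783
0.84 0.0741 0.0833
0.92 0.0845 0.0875
1.01 0.0952 0.0908
1.09 0.1062 0.0932
1.17 0.1174 0.0947
1.25 0.1286 0.0953
1.34 0.1398 0.095
1.42 0.151 0.0937
1.5 0.162 0.0915
1.58 0.1728 0.0884
1.67 0.1834 0.0844
1.75 0.1935 0.0796
```

>>> drive_tool(
  deltas=[
    [0, 0, 0, 0, 0, 0, 1],
    [0, 0, 0, 0, 0, 0, 1],
    [0, 0, 0, 0, 0, 0, 1],
    [0, 0, 0, 0, 0, 0, 1],
    [0, 0, 0, 0, 0, 0, 1],
    [0, 0, 0, 0, 0, 0, 1],
  ],
)

```text
time: 4.0
ee_pos: [0.4185, 0.2, 0.1358]
eef_rot: [0.736, 0.677, -0.0, -0.0]
ft_force: [-4.8, -0.1, 2.4]
width: 0.0092
```

>>> drive_tool(
  deltas=[
    [0, 0, 0, 0, 0.0047, -0.0128, 1],
    [0, 0, 0, 0, 0.0096, -0.0229, 1],
    [0, 0, 0, 0, 0.0153, -0.0326, 1],
    [0, 0, 0, 0, 0.0217, -0.0418, 1],
    [0, 0, 0, 0, 0.0289, -0.0505, 1],
    [0, 0, 0, 0, 0.0368, -0.0585, 1],
    [0, 0, 0, 0, 0.0453, -0.0658, 1],
    [0, 0, 0, 0, 0.0544, -0.0724, 1],
  ],
)

```text
time: 4.8
ee_pos: [0.4717, 0.1956, 0.2101]
eef_rot: [0.736, 0.677, -0.001, -0.001]
ft_force: [-16.3, -1.6, 12.2]
width: 0.009
```

```bash
python3 - <<'E'
from h import *
s=read_state();print(s["ee_pos"],s["ft_force"],s["width"])
g=np.array(s["ee_pos"])+[0,0,.005]; r=g-H;print("rel",r@KX,r[2],"radius",np.hypot(r@KX,r[2]))
for a in np.arange(.68,.7,.0025):print(round(a,3),(bar(a)-g).round(4))
E
```

```text
[0.47174791 0.19561128 0.21012527] [-16.25380913  -1.63258979  12.18231565] 0.008981548857154442
rel -0.07750922887898012 0.11512526766479306 radius 0.13878583435028366
0.68 [ 0.0022  0.     -0.0015]
0.682 [ 0.0025 -0.     -0.0013]
0.685 [ 0.0028 -0.     -0.0011]
0.687 [ 0.0031 -0.0001 -0.0009]
0.69 [ 0.0033 -0.0001 -0.0008]
0.692 [ 0.0036 -0.0001 -0.0006]
0.695 [ 0.0039 -0.0001 -0.0004]
0.697 [ 0.0042 -0.0002 -0.0002]
```

```bash
python3 - <<'E'
from h import *
b=bar(.68)
for a in np.arange(.76,1.78,.09):
    d=bar(a)-b; t=a+.3055
    print(round(a,2),round(d@KX-.0015*np.cos(t),4),round(-(d[2]+.0015*np.sin(t)),4))
E
```

```text
0.76 0.0086 -0.007
0.85 0.0197 -0.0125
0.94 0.0313 -0.017
1.03 0.0432 -0.0204
1.12 0.0554 -0.0227
1.21 0.0677 -0.024
1.3 0.0801 -0.0241
1.39 0.0924 -0.0231
1.48 0.1047 -0.021
1.57 0.1167 -0.0178
1.66 0.1283 -0.0136
1.75 0.1395 -0.0083
```

>>> drive_tool(
  deltas=[
    [0, 0, 0, 0, 0.0086, -0.007, 1],
    [0, 0, 0, 0, 0.0197, -0.0125, 1],
    [0, 0, 0, 0, 0.0313, -0.017, 1],
    [0, 0, 0, 0, 0.0432, -0.0204, 1],
    [0, 0, 0, 0, 0.0554, -0.0227, 1],
    [0, 0, 0, 0, 0.0677, -0.024, 1],
  ],
)

```text
time: 5.4
ee_pos: [0.5419, 0.1893, 0.2341]
eef_rot: [0.736, 0.677, 0.001, 0.0]
ft_force: [-1.1, -0.3, 0.9]
width: 0.0085
```

>>> drive_tool(
  deltas=[
    [0, 0, 0, 0, 0.0124, -0.0001, 1],
    [0, 0, 0, 0, 0.0247, 0.0009, 1],
    [0, 0, 0, 0, 0.037, 0.003, 1],
    [0, 0, 0, 0, 0.049, 0.0062, 1],
    [0, 0, 0, 0, 0.0606, 0.0104, 1],
    [0, 0, 0, 0, 0.068, 0.0137, 1],
    [0, 0, 0, 0, 0.068, 0.0137, 1],
  ],
)

```text
time: 6.1
ee_pos: [0.6096, 0.1835, 0.2178]
eef_rot: [0.736, 0.676, -0.0, 0.0]
ft_force: [2.9, -1.4, -0.9]
width: 0.009
```

>>> drive_tool(
  deltas=[
    [0, 0, 0, 0, 0, 0, 0.45],
    [0, 0, 0, 0, 0, 0, 0.45],
    [0, 0, 0, 0, 0, 0, 0.45],
    [0, 0, 0, 0, 0, 0, 0.45],
    [0, 0, 0, 0, 0, -0.03, 0.45],
    [0, 0, 0, 0, 0, -0.07, 0.45],
    [0, 0, 0, 0, 0, -0.11, 0.45],
  ],
)

```text
time: 6.8
ee_pos: [0.6076, 0.1842, 0.33]
eef_rot: [0.736, 0.677, -0.0, -0.001]
ft_force: [1.3, -0.5, 0.8]
width: 0.0238
```

```bash
python3 - <<'E'
from h import *
s=read_state();print(s["ee_pos"],s["ft_force"],s["width"])
im,d=camera("top");cv2.imwrite("pics/top1.png",im[:,:,::-1]);np.savez("top1.npz",im=im,d=d)
# pin barrel / handles in top image
o=outline_of("pin","top")
for q in o[:4]:
    X,u,v=world("top",d,q["pixels"]);X=X[X[:,2]>.1]
    if len(X)<200: continue
    hsv=im[v,u]; 
    r=cv2.minAreaRect(X[:,:2].astype(np.float32));print(r)
X,u,v=world("top",d,np.ones(d.shape,bool));c=im[v,u].astype(int)
m=(X[:,2]>.125)&(X[:,2]<.15)&(X[:,0]>.48)&(X[:,0]<.58)&(X[:,1]<-.09)&(X[:,1]>-.32)
dk=m&(c.sum(1)<200)
print(dk.sum(),m.sum());p=X[dk];print(cv2.minAreaRect(p[:,:2].astype(np.float32)),p[:,2].max(),c[m].sum(1).min(),np.percentile(c[m].sum(1),[25,50,75]))
# lid now
l=X[(X[:,2]>.15)&(X[:,1]>.05)&(X[:,1]<.34)&(X[:,0]>.5)&(X[:,0]<.64)]
print(len(l),np.percentile(l,[2,50,98],axis=0).round(3))
f=(X[:,2]<.012)&(X[:,2]>.003)&(X[:,0]>.39)&(X[:,0]<.54)&(X[:,1]>.07)&(X[:,1]<.31);print("floor",f.sum(),cv2.minAreaRect(X[f][:,:2].astype(np.float32)))
E
```

```text
[0.60757917 0.18423749 0.32996987] [ 1.28835544 -0.48323342  0.77603165] 0.02383084173307109
((0.5276243090629578, -0.20073655247688293), (0.0403013601899147, 0.19909441471099854), 13.376136779785156)
((0.5776005387306213, 0.12854918837547302), (0.1420629918575287, 0.06768414378166199), 84.8140640258789)
1198 1367
((0.5286885499954224, -0.20478278398513794), (0.05062859505414963, 0.18995416164398193), 20.996601104736328) 0.14596058027158376 36 [ 80. 102. 151.]
17011 [[0.504 0.089 0.18 ]
 [0.568 0.158 0.71 ]
 [0.634 0.223 0.717]]
floor 2656 ((0.4652273654937744, 0.14366739988327026), (0.15449738502502441, 0.14044146239757538), 2.399624824523926)
```

View pics/top1.png

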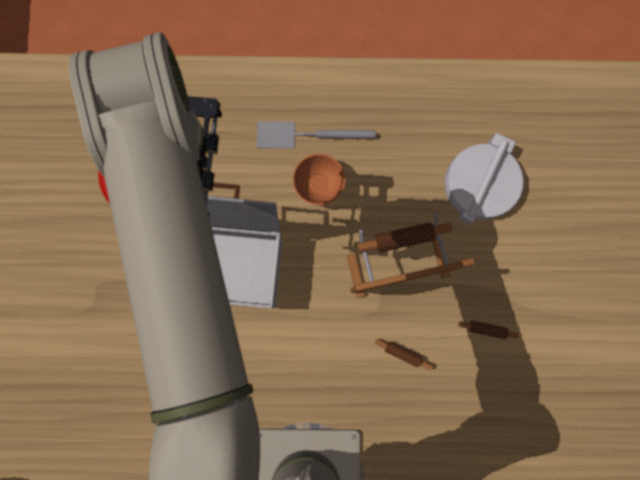

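```bash
python3 - <<'E'
from h import *
print(row(*pose([.5195,-.1667,.23],.2335,-5)))
E
```

```text
[-0.3, -5.1, -18.2, -0.358, -0.0613, 0.1029]
```

>>> drive_tool(
  deltas=[
    [-0.3, -5.1, -18.2, -0.358, -0.0613, 0.0, -0.6],
    [-0.3, -5.1, -18.2, -0.358, -0.0613, 0.0, -0.6],
    [-0.3, -5.1, -18.2, -0.358, -0.0613, 0.0, -0.6],
    [-0.3, -5.1, -18.2, -0.358, -0.0613, 0.0, -0.6],
    [-0.3, -5.1, -18.2, -0.358, -0.0613, 0.0, -0.6],
    [-0.3, -5.1, -18.2, -0.358, -0.0613, 0.1029, -0.6],
    [-0.3, -5.1, -18.2, -0.358, -0.0613, 0.1029, -0.6],
    [-0.3, -5.1, -18.2, -0.358, -0.0613, 0.1029, -0.6],
    [-0.3, -5.1, -18.2, -0.358, -0.0613, 0.1029, -0.6],
    [-0.3, -5.1, -18.2, -0.358, -0.0613, 0.1029, -0.6],
    [-0.3, -5.1, -18.2, -0.358, -0.0613, 0.1029, -0.6],
  ],
)

```text
time: 8.0
ee_pos: [0.518, -0.1663, 0.2264]
eef_rot: [0.619, 0.784, -0.03, 0.032]
ft_force: [0.2, -0.3, -0.0]
width: 0.0696
```

```bash
python3 - <<'E'
from h import *
s=read_state();print(s["ee_pos"],s["width"])
print(row(*pose([.5195,-.1667,.131],.2335,-5)))
im,d=camera("scene");cv2.imwrite("pics/scene2.png",cv2.resize(im[170:400,140:460,::-1],None,fx=2,fy=2))
X,u,v=world("scene",d,np.ones(d.shape,bool))
for q in outline_of("lid","scene")[:1]:
    X,_,_=world("scene",d,q["pixels"]);print(q["score"],np.percentile(X,[2,50,98],axis=0).round(3))
E
```

```text
[ 0.51803831 -0.16626406  0.22644657] 0.06960298223974387
[-0.4, 0.0, 0.1, 0.0076, 0.0021, 0.0951]
0.87 [[0.547 0.061 0.105]
 [0.57  0.175 0.202]
 [0.614 0.312 0.257]]
```

View pics/scene2.png

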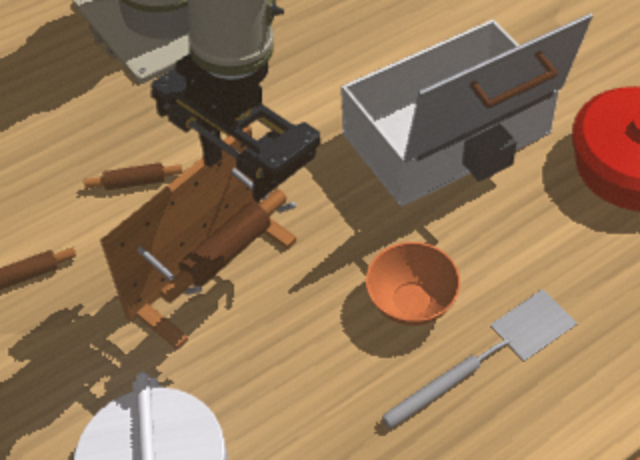

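>>> drive_tool(
  deltas=[
    [-0.4, 0, 0.1, 0.003, 0.002, 0.04, -0.6],
    [-0.4, 0, 0.1, 0.006, 0.002, 0.075, -0.6],
    [-0.4, 0, 0.1, 0.0076, 0.002, 0.095, -0.6],
    [-0.4, 0, 0.1, 0.0076, 0.002, 0.095, -0.6],
    [-0.4, 0, 0.1, 0.0076, 0.002, 0.095, 1],
    [-0.4, 0, 0.1, 0.0076, 0.002, 0.095, 1],
    [-0.4, 0, 0.1, 0.0076, 0.002, 0.095, 1],
    [-0.4, 0, 0.1, 0.0076, 0.002, 0.095, 1],
    [-0.4, 0, 0.1, 0.0076, 0.002, 0.095, 1],
    [-0.4, 0, 0.1, 0.0076, 0.002, 0.095, 1],
    [-0.4, 0, 0.1, 0.0076, 0.002, 0.095, 1],
    [-0.4, 0, 0.1, 0.0076, 0.002, 0.095, 1],
  ],
  squeeze=50,
)

```text
time: 9.3
ee_pos: [0.519, -0.1681, 0.1309]
eef_rot: [0.62, 0.784, -0.028, 0.034]
ft_force: [0.0, 0.9, 6.3]
width: 0.0388
```

>>> drive_tool(
  deltas=[
    [0, 0, 0, -0.0004, 0, -0.004, 1],
    [0, 0, 0, -0.0009, 0, -0.01, 1],
    [0, 0, 0, -0.0018, 0, -0.02, 1],
    [0, 0, 0, -0.0026, 0, -0.03, 1],
    [0, 0, 0, -0.0026, 0, -0.03, 1],
  ],
)

```text
time: 9.8
ee_pos: [0.5195, -0.1683, 0.1623]
eef_rot: [0.62, 0.783, -0.027, 0.035]
ft_force: [-0.3, 0.3, -1.7]
width: 0.0389
```

```bash
python3 - <<'E'
from h import *
s=read_state();print(s["ee_pos"],s["ft_force"],s["width"])
for n in("scene","top"):
    im,d=camera(n)
    for q in outline_of("pin",n)[:4]:
        X,u,v=world(n,d,q["pixels"]);X=X[(X[:,2]>.1)]
        if len(X)<150: continue
        p=np.array([-.2314,.9729,0]);t=(X-[.5276,-.2007,0])@p
        for a in np.arange(-.1,.1,.02):
            m=(t>a)&(t<a+.02)
            if m.sum()>8: print(n,round(a+.01,2),m.sum(),np.percentile(X[m,2],[5,95]).round(4))
E
```

```text
[ 0.51946375 -0.16828698  0.16232572] [-0.29194224  0.34645423 -1.68586498] 0.03885233649288823
scene -0.09 78 [0.1455 0.1611]
scene -0.07 107 [0.1437 0.1656]
scene -0.05 144 [0.1486 0.171 ]
scene -0.03 134 [0.1495 0.1717]
scene -0.01 131 [0.1499 0.1714]
scene 0.01 118 [0.1518 0.1723]
scene 0.03 24 [0.1595 0.1707]
```

```bash
python3 - <<'E'
from h import *
print(row(*pose([.4522,.2306,.20],KY,0)),row(*pose([.5195,-.1683,.20],.2335,-5)))
E
```

```text
[0.7, 5.0, 18.1, 0.398, 0.0273, -0.0751] [-0.1, 0.0, -0.1, -0.0041, 0.0009, -0.0396]
```

>>> drive_tool(
  deltas=[
    [0, 0, 0, -0.002, 0, -0.02, 1],
    [0, 0, 0, -0.0035, 0, -0.04, 1],
    [0, 0, 0, 0.02, 0.002, -0.045, 1],
    [0.1, 1, 3, 0.06, 0.004, -0.048, 1],
    [0.2, 1.5, 5, 0.1, 0.007, -0.052, 1],
    [0.3, 2, 7, 0.14, 0.01, -0.056, 1],
    [0.4, 2.5, 9, 0.18, 0.012, -0.059, 1],
    [0.5, 3, 11, 0.22, 0.015, -0.062, 1],
    [0.5, 3.5, 13, 0.26, 0.018, -0.066, 1],
    [0.6, 4, 15, 0.3, 0.021, -0.069, 1],
    [0.7, 4.5, 17, 0.34, 0.024, -0.072, 1],
    [0.7, 5, 18.1, 0.375, 0.026, -0.074, 1],
  ],
)

```text
time: 11.2
ee_pos: [0.4557, 0.2099, 0.2008]
eef_rot: [0.736, 0.677, -0.0, -0.0]
ft_force: [1.3, 0.1, -1.4]
width: 0.0393
```

```bash
python3 - <<'E'
from h import *
s=read_state();print(s["ee_pos"],s["eef_rot"],s["ft_force"],s["width"])
print(row(*pose([.4522,.2306,.20],KY,0)),row(*pose([.4522,.2306,.09],KY,0)))
E
```

```text
[0.45572794 0.20985111 0.20075131] [ 7.36267437e-01  6.76690622e-01 -2.30292717e-04 -9.49200543e-05] [ 1.33200165  0.0514856  -1.39795336] 0.03925311409777495
[-0.0, 0.0, -0.0, 0.0204, -0.0053, 0.0007] [-0.0, 0.0, -0.0, 0.0204, -0.0052, 0.1107]
```

>>> drive_tool(
  deltas=[
    [0, 0, 0, 0.0204, -0.0053, 0.02, 1],
    [0, 0, 0, 0.0204, -0.0053, 0.02, 1],
    [0, 0, 0, 0.0204, -0.0053, 0.02, 1],
  ],
)

```text
time: 11.5
ee_pos: [0.4526, 0.2281, 0.1805]
eef_rot: [0.736, 0.677, -0.001, 0.0]
ft_force: [0.2, -0.6, -2.2]
width: 0.0388
```

```bash
python3 - <<'E'
from h import *
s=read_state();print(s["ee_pos"],s["ft_force"],s["width"])
C=H-.08*KX
n="scene"
for n in("scene","top"):
  im,d=camera(n)
  if n=="scene":cv2.imwrite("pics/scene3.png",cv2.resize(im[110:290,260:500,::-1],None,fx=2.5,fy=2.5))
  for q in outline_of("pin",n)[:4]:
    X,u,v=world(n,d,q["pixels"]);X=X[(X[:,2]>.1)&(X[:,1]>0)]-[C[0],C[1],0]
    if len(X)<100: continue
    t=X@KYv;x=X@KX;print(n,q["score"],"y",t.min(),t.max(),"x",np.percentile(x,[2,50,98]))
    for a in np.arange(-.14,.12,.02):
        m=(t>a)&(t<a+.02)
        if m.sum()>8: print(round(a+.01,2),m.sum(),np.percentile(X[m,2],[5,95]).round(4),np.percentile(x[m],[5,95]).round(4))
E
```

```text
[0.45262866 0.22811955 0.18048246] [ 0.2295593  -0.64023964 -2.20145528] 0.03882915339873502
scene 0.84 y -0.10417879757523048 0.02772060334477636 x [-0.03316967 -0.01043239  0.0020381 ]
-0.09 43 [0.1568 0.1688] [-0.0234 -0.0085]
-0.07 98 [0.1528 0.1778] [-0.0291 -0.0009]
-0.05 101 [0.1596 0.1829] [-0.028   0.0017]
-0.03 101 [0.1609 0.185 ] [-0.0286  0.0013]
-0.01 105 [0.1628 0.1869] [-0.0281  0.001 ]
0.01 105 [0.1615 0.1889] [-0.0295 -0.0002]
0.03 25 [0.18   0.1903] [-0.0363 -0.0006]
top 0.61 y -0.10179266081099698 0.022714903824401014 x [-0.0363451  -0.01901365 -0.000238  ]
-0.09 91 [0.1615 0.1698] [-0.0258 -0.0108]
-0.07 120 [0.1622 0.1814] [-0.03   -0.0067]
-0.05 197 [0.1704 0.1841] [-0.0354 -0.0021]
-0.03 206 [0.171  0.1862] [-0.0357 -0.0007]
-0.01 209 [0.1725 0.1874] [-0.0352 -0.0008]
0.01 116 [0.174  0.1897] [-0.0362 -0.0024]
0.03 12 [0.1821 0.1902] [-0.0314 -0.0181]
```

View pics/scene3.png

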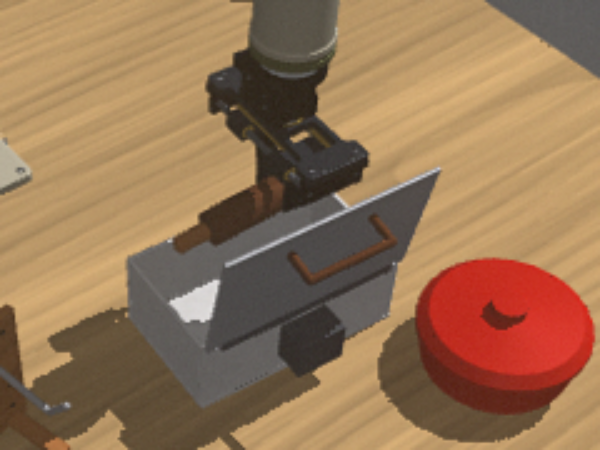

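>>> drive_tool(
  deltas=[
    [0, 0, 0, 0.002, -0.006, 0.03, 1],
    [0, 0, 0, 0.002, -0.006, 0.06, 1],
    [0, 0, 0, 0.002, -0.006, 0.09, 1],
    [0, 0, 0, 0.002, -0.006, 0.11, 1],
    [0, 0, 0, 0.002, -0.006, 0.122, 1],
    [0, 0, 0, 0.002, -0.006, 0.129, 1],
    [0, 0, 0, 0.002, -0.006, 0.132, 1],
    [0, 0, 0, 0.002, -0.006, 0.132, 1],
  ],
)

```text
time: 12.5
ee_pos: [0.4475, 0.2311, 0.0496]
eef_rot: [0.736, 0.677, 0.0, 0.0]
ft_force: [-0.4, -0.2, -1.7]
width: 0.0391
```

>>> drive_tool(
  deltas=[
    [0, 0, 0, 0, 0, 0.001, 1],
    [0, 0, 0, 0, 0, 0.002, 1],
    [0, 0, 0, 0, 0, 0.003, 1],
    [0, 0, 0, 0, 0, 0.0035, 1],
    [0, 0, 0, 0, 0, 0.0035, 1],
  ],
)

```text
time: 13.0
ee_pos: [0.4471, 0.231, 0.0456]
eef_rot: [0.736, 0.677, -0.0, 0.0]
ft_force: [-0.8, -0.1, -2.1]
width: 0.0391
```

>>> drive_tool(
  deltas=[
    [0, 0, 0, 0, 0, 0.0005, 1],
    [0, 0, 0, 0, 0, 0.001, 1],
    [0, 0, 0, 0, 0, 0.001, 1],
  ],
)

```text
time: 13.3
ee_pos: [0.4472, 0.2311, 0.0447]
eef_rot: [0.736, 0.677, -0.0, 0.0]
ft_force: [0.2, 0.4, 0.6]
width: 0.0391
```

>>> drive_tool(
  deltas=[
    [0, 0, 0, 0, 0, 0.0005, 1],
    [0, 0, 0, 0, 0, 0.001, 1],
    [0, 0, 0, 0, 0, 0.001, 1],
  ],
)

```text
time: 13.6
ee_pos: [0.4472, 0.2312, 0.0437]
eef_rot: [0.736, 0.677, 0.0, 0.0]
ft_force: [0.8, 1.0, 0.1]
width: 0.0387
```

```bash
python3 - <<'E'
from h import *
s=read_state();print(s["ee_pos"],s["ft_force"],s["torque"],s["width"])
C=H-.08*KX
im,d=camera("top")
for q in outline_of("pin","top")[:4]:
    X,u,v=world("top",d,q["pixels"]);X=X[(X[:,1]>0)]-[C[0],C[1],0]
    if len(X)<50: continue
    t=X@KYv;x=X@KX;print(q["score"],"y",t.min(),t.max(),"x",np.percentile(x,[2,50,98]))
    for a in np.arange(-.14,.12,.02):
        m=(t>a)&(t<a+.02)
        if m.sum()>8: print(round(a+.01,2),m.sum(),np.percentile(X[m,2],[5,95]).round(4),np.percentile(x[m],[5,95]).round(4))
E
```

```text
[0.4472287  0.2312382  0.04370997] [0.80314749 1.00210124 0.05271467] [ 0.11752998  0.08553872 -0.01711653] 0.03874514495160363
```

>>> drive_tool(
  deltas=[
    [0, 0, 0, 0, 0, 0.0005, 1],
    [0, 0, 0, 0, 0, 0.001, 1],
    [0, 0, 0, 0, 0, 0.001, 1],
  ],
)

```text
time: 14.0
ee_pos: [0.4472, 0.2312, 0.0427]
eef_rot: [0.736, 0.677, 0.0, 0.0]
ft_force: [0.7, 1.6, 2.4]
width: 0.0389
```

>>> drive_tool(
  deltas=[
    [0, 0, 0, 0, 0, 0, 0.09],
    [0, 0, 0, 0, 0, 0, 0.08],
    [0, 0, 0, 0, 0, 0, 0.06],
    [0, 0, 0, 0, 0, 0, 0.04],
    [0, 0, 0, 0, 0, 0, 0.02],
    [0, 0, 0, 0, 0, 0, 0],
    [0, 0, 0, 0, 0, 0, -0.03],
    [0, 0, 0, 0, 0, 0, -0.06],
    [0, 0, 0, 0, 0, 0, -0.06],
  ],
  squeeze=3,
)

```text
time: 14.9
ee_pos: [0.4482, 0.2309, 0.0428]
eef_rot: [0.736, 0.677, 0.001, 0.001]
ft_force: [6.0, -0.8, -3.3]
width: 0.0445
```

>>> drive_tool(
  deltas=[
    [0, 0, 0, 0, 0, -0.01, -0.1],
    [0, 0, 0, 0, 0, -0.03, -0.1],
    [0, 0, 0, 0, 0, -0.06, -0.1],
    [0, 0, 0, 0, 0, -0.1, -0.1],
    [0, 0, 0, 0, -0.02, -0.15, -0.1],
    [0, 0, 0, 0, -0.02, -0.2, -0.1],
    [0, 0, 0, 0, -0.02, -0.25, 0],
    [0, 0, 0, 0, -0.02, -0.27, 0.2],
    [0, 0, 0, 0, -0.02, -0.27, 0.43],
  ],
)

```text
time: 15.8
ee_pos: [0.428, 0.2336, 0.3167]
eef_rot: [0.736, 0.677, 0.003, 0.0]
ft_force: [0.9, 0.2, -0.6]
width: 0.0344
```

```bash
python3 - <<'E'
from h import *
s=read_state();print(s["time"],s["ee_pos"],s["ft_force"],s["width"])
C=H-.08*KX
for n in("scene","top"):
  im,d=camera(n)
  cv2.imwrite(f"pics/{n}4.png",cv2.resize(im[110:290,260:500,::-1],None,fx=2.5,fy=2.5))
  for q in outline_of("pin",n)[:4]:
    X,u,v=world(n,d,q["pixels"]);X=X[(X[:,1]>0)]-[C[0],C[1],0]
    if len(X)<30: continue
    t=X@KYv;x=X@KX;print(n,q["score"],"y",t.min(),t.max(),"x",np.percentile(x,[2,50,98]),"z",np.percentile(X[:,2],[2,98]))
g=bar(1.75);print(row(*pose(g+[0,0,.11],KY)),row(*pose(g-[0,0,.005],KY)))
E
```

```text
15.8 [0.42804925 0.23358237 0.31666853] [ 0.91327162  0.17268772 -0.61266039] 0.034443101137483084
scene 0.49 y -0.12941862999482998 -0.03608203318905167 x [-0.04189298 -0.0218415   0.01675586] z [0.00640847 0.07692391]
top 0.8 y -0.09988014891836847 0.08896853602520877 x [-0.04427017 -0.02546266 -0.00522091] z [0.00492656 0.04723724]
top 0.55 y -0.16743945791926818 -0.041280020168946906 x [0.29408438 0.32696611 0.35749562] z [-0.00286637  0.01002251]
[-0.1, 0.1, 0.0, -0.0329, 0.189, -0.0195] [-0.1, 0.1, 0.0, -0.0327, 0.1892, 0.0955]
```

View pics/scene4.png

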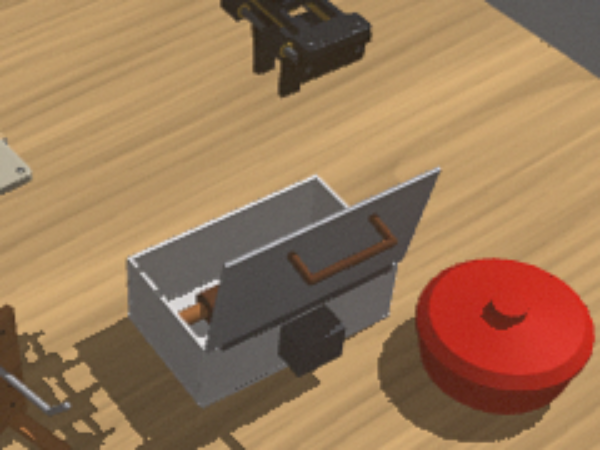

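>>> drive_tool(
  deltas=[
    [0, 0, 0, -0.01, 0.05, -0.019, 0.49],
    [0, 0, 0, -0.02, 0.1, -0.019, 0.49],
    [0, 0, 0, -0.03, 0.15, -0.019, 0.49],
    [-0.1, 0.1, 0, -0.033, 0.19, -0.019, 0.49],
    [-0.1, 0.1, 0, -0.033, 0.19, -0.019, 0.49],
    [-0.1, 0.1, 0, -0.033, 0.19, -0.019, 0.49],
  ],
)

```text
time: 16.6
ee_pos: [0.6138, 0.1835, 0.329]
eef_rot: [0.737, 0.676, -0.001, -0.0]
ft_force: [-0.9, -0.4, 1.3]
width: 0.0223
```

```bash
python3 - <<'E'
from h import *
s=read_state();print(s["time"],s["ee_pos"],s["width"])
n="scene";im,d=camera(n)
q=outline_of("lid",n)[0];X,u,v=world(n,d,q["pixels"]);L=X-H
x=L@KX;z=L[:,2]
# bar: points off the lid plane on far side
c=im[v,u].astype(int);red=(c[:,0]-c[:,2]>35)&(z>.09)&(z<.14)
print(red.sum(),np.median(x[red]),np.percentile(x[red],[5,95]),np.median(z[red]),"expect .064,.121 (surface nearer cam)",np.percentile((L@KYv)[red],[2,98]))
g=bar(1.75)+.001*KX;print(row(*pose(g-[0,0,.005],KY)))
E
```

```text
16.6 [0.61384944 0.18347348 0.32896362] 0.02231706551250341
166 0.06194595798406531 [0.03558059 0.06627866] 0.12453604502903137 expect .064,.121 (surface nearer cam) [-0.05188163  0.05387771]
[0.0, -0.1, 0.1, -0.0007, 0.0004, 0.1155]
```

>>> drive_tool(
  deltas=[
    [0, 0, 0, -0.0007, -0.0015, 0.03, 0.49],
    [0, 0, 0, -0.0007, -0.0015, 0.06, 0.49],
    [0, 0, 0, -0.0007, -0.0015, 0.085, 0.49],
    [0, 0, 0, -0.0007, -0.0015, 0.1, 0.49],
    [0, 0, 0, -0.0007, -0.0015, 0.11, 0.49],
    [0, 0, 0, -0.0007, -0.0015, 0.1145, 0.49],
    [0, 0, 0, -0.0007, -0.0015, 0.1145, 0.49],
  ],
  squeeze=30,
)

```text
time: 17.4
ee_pos: [0.6124, 0.1838, 0.2176]
eef_rot: [0.736, 0.677, 0.001, 0.0]
ft_force: [-0.6, 1.6, -0.1]
width: 0.0226
```

>>> drive_tool(
  deltas=[
    [0, 0, 0, 0, 0, 0, 1],
    [0, 0, 0, 0, 0, 0, 1],
    [0, 0, 0, 0, 0, 0, 1],
    [0, 0, 0, 0, 0, 0, 1],
    [0, 0, 0, 0, 0, 0, 1],
  ],
)

```text
time: 17.9
ee_pos: [0.6113, 0.1839, 0.2179]
eef_rot: [0.736, 0.677, 0.0, -0.001]
ft_force: [-8.8, -0.2, 6.2]
width: 0.0093
```

```bash
python3 - <<'E'
from h import *
s=read_state();print(s["time"],s["ee_pos"],s["ft_force"],s["width"])
b=bar(1.74)
for a in list(np.arange(1.66,-.0,-.08))+[0]:
    d=bar(a)-b; t=a+.3055;k=.0015*min(1,a/.6)
    print(round(a,2),round(d@KX-k*np.cos(t),4),round(-(d[2]+k*np.sin(t)),4))
E
```

```text
17.9 [0.61134479 0.18386835 0.21791677] [-8.8228851  -0.23191675  6.24770438] 0.009297072793372288
1.66 -0.0093 -0.006
1.58 -0.0196 -0.0098
1.5 -0.0303 -0.0128
1.42 -0.0411 -0.0149
1.34 -0.052 -0.0162
1.26 -0.063 -0.0166
1.18 -0.074 -0.0161
1.1 -0.085 -0.0147
1.02 -0.0958 -0.0124
0.94 -0.1063 -0.0093
0.86 -0.1166 -0.0054
0.78 -0.1266 -0.0007
0.7 -0.1361 0.0049
0.62 -0.1452 0.0111
0.54 -0.1536 0.0182
0.46 -0.1614 0.026
0.38 -0.1686 0.0343
0.3 -0.175 0.0432
0.22 -0.1807 0.0526
0.14 -0.1856 0.0623
0.06 -0.1898 0.0725
0 -0.1923 0.0802
```

>>> drive_tool(
  deltas=[
    [0, 0, 0, 0, -0.0093, -0.006, 1],
    [0, 0, 0, 0, -0.0196, -0.0098, 1],
    [0, 0, 0, 0, -0.0303, -0.0128, 1],
    [0, 0, 0, 0, -0.0411, -0.0149, 1],
    [0, 0, 0, 0, -0.052, -0.0162, 1],
    [0, 0, 0, 0, -0.063, -0.0166, 1],
    [0, 0, 0, 0, -0.074, -0.0161, 1],
    [0, 0, 0, 0, -0.085, -0.0147, 1],
  ],
)

```text
time: 18.7
ee_pos: [0.527, 0.1909, 0.2327]
eef_rot: [0.736, 0.677, 0.002, 0.0]
ft_force: [2.0, 0.4, 3.6]
width: 0.0085
```

>>> drive_tool(
  deltas=[
    [0, 0, 0, 0, -0.0108, 0.0023, 1],
    [0, 0, 0, 0, -0.0213, 0.0054, 1],
    [0, 0, 0, 0, -0.0316, 0.0093, 1],
    [0, 0, 0, 0, -0.0416, 0.014, 1],
    [0, 0, 0, 0, -0.0511, 0.0196, 1],
    [0, 0, 0, 0, -0.0602, 0.0258, 1],
    [0, 0, 0, 0, -0.0686, 0.0329, 1],
    [0, 0, 0, 0, -0.0764, 0.0407, 1],
  ],
  squeeze=40,
)

```text
time: 19.5
ee_pos: [0.4502, 0.1973, 0.1899]
eef_rot: [0.736, 0.677, 0.0, -0.0]
ft_force: [-2.7, 2.2, 0.7]
width: 0.0087
```

```bash
python3 - <<'E'
from h import *
s=read_state();print(s["time"],s["ee_pos"],s["ft_force"],s["width"])
p=np.array(s["ee_pos"]);e=np.array([.4185,.2,.1358]);print("remaining dx,dz",(e-p)@KX,(e-p)[2],"table",(bar(0)-bar(.46)).round(4))
E
```

```text
19.5 [0.45021852 0.19733155 0.18989503] [-2.67814248  2.19048349  0.73975048] 0.0086997118110523
remaining dx,dz -0.031830573834631795 -0.05409502670668953 table [-0.0316  0.0027 -0.0535]
```

Consistent. Ease it down the rest, slower at the end.

>>> drive_tool(
  deltas=[
    [0, 0, 0, 0, -0.0072, 0.0083, 1],
    [0, 0, 0, 0, -0.0136, 0.0172, 1],
    [0, 0, 0, 0, -0.0193, 0.0266, 1],
    [0, 0, 0, 0, -0.0242, 0.0363, 1],
    [0, 0, 0, 0, -0.0265, 0.0415, 1],
    [0, 0, 0, 0, -0.0285, 0.0465, 1],
    [0, 0, 0, 0, -0.03, 0.0505, 1],
    [0, 0, 0, 0, -0.0312, 0.0535, 1],
    [0, 0, 0, 0, -0.0312, 0.055, 1],
    [0, 0, 0, 0, -0.0312, 0.055, 1],
  ],
)

```text
time: 20.5
ee_pos: [0.4186, 0.1999, 0.1341]
eef_rot: [0.736, 0.677, -0.001, -0.001]
ft_force: [-5.3, 4.9, -3.5]
width: 0.0078
```

>>> drive_tool(
  deltas=[
    [0, 0, 0, 0, 0, 0.001, 1],
    [0, 0, 0, 0, 0, 0.002, 1],
    [0, 0, 0, 0, 0, 0.003, 1],
    [0, 0, 0, 0, 0, 0.003, 1],
  ],
)

```text
time: 20.9
ee_pos: [0.4186, 0.2, 0.1334]
eef_rot: [0.736, 0.677, -0.0, -0.001]
ft_force: [-17.6, -1.9, 25.2]
width: 0.0086
```

```bash
python3 - <<'E'
from h import *
s=read_state();print(s["time"],s["ee_pos"],s["ft_force"],s["width"])
n="scene";im,d=camera(n)
X,u,v=world(n,d,np.ones(d.shape,bool));L=X-[*(H-.08*KX)[:2],0];x=L@KX;y=L@KYv;z=L[:,2]
for a in np.arange(-.07,.08,.02):
    m=(abs(x-a)<.01)&(abs(abs(y)-.09)<.03)&(z>.09)&(z<.125)
    if m.sum()>10:print(round(a,2),m.sum(),np.median(z[m]).round(4))
E
```

```text
20.9 [0.4185957  0.1999882  0.13341776] [-17.5652157   -1.94783345  25.16493396] 0.008586284499470735
-0.07 104 0.1048
-0.05 140 0.1048
-0.03 183 0.1051
-0.01 230 0.105
0.01 219 0.1051
0.03 240 0.105
0.05 233 0.1051
0.07 262 0.1048
```

>>> drive_tool(
  deltas=[
    [0, 0, 0, 0, 0, -0.0015, 1],
    [0, 0, 0, 0, 0, -0.0015, 0.5],
    [0, 0, 0, 0, 0, -0.0015, 0],
    [0, 0, 0, 0, 0, -0.0015, -0.3],
    [0, 0, 0, 0, 0, -0.0015, -0.3],
    [0, 0, 0, 0, 0, -0.0015, -0.3],
    [0, 0, 0, 0, 0, -0.0015, -0.3],
    [0, 0, 0, 0, 0, -0.03, -0.3],
    [0, 0, 0, 0, 0, -0.07, -0.3],
    [0, 0, 0, 0, 0, -0.11, -0.3],
    [0, 0, 0, 0, 0, -0.15, -0.3],
    [0, 0, 0, 0, 0, -0.17, -0.3],
  ],
)

```text
time: 22.15
ee_pos: [0.4211, 0.1999, 0.3064]
eef_rot: [0.736, 0.677, 0.003, 0.0]
ft_force: [0.7, 0.4, 0.1]
width: 0.0563
```

```bash
python3 - <<'E'
from h import *
s=read_state();print(s["time"],s["ee_pos"],s["ft_force"],s["width"])
n="scene";im,d=camera(n);cv2.imwrite("pics/scene5.png",im[:,:,::-1])
X,u,v=world(n,d,np.ones(d.shape,bool));L=X-[*(H-.08*KX)[:2],0];x=L@KX;y=L@KYv;z=L[:,2]
m=(abs(x)<.07)&(abs(abs(y)-.09)<.03)&(z>.09)&(z<.125);print(np.median(z[m&(x<-.04)]),np.median(z[m&(x>.04)]))
d0=np.load("scene0.npz")["d"]
for l in("bowl","press","warmer","spatula"):
    o=outline_of(l,n)
    if o: X,_,_=world(n,d,o[0]["pixels"]);print(l,o[0]["score"],np.median(X,0).round(3))
E
```

```text
22.15 [0.42110471 0.19994275 0.30636318] [0.6997553  0.40752333 0.10871508] 0.05630223946971204
0.10511447335595878 0.10527509136219511
bowl 0.77 [ 0.654 -0.01   0.022]
press 0.72 [ 0.689 -0.408  0.041]
warmer 0.62 [0.691 0.352 0.069]
spatula 0.62 [0.788 0.05  0.004]
```

View pics/scene5.png

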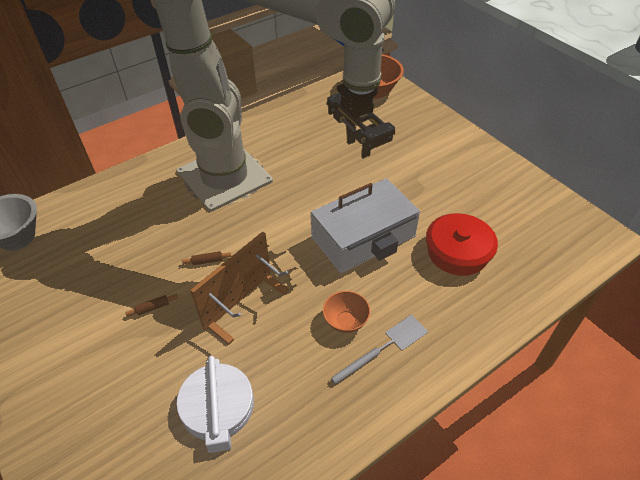

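The picture shows the lid shut (365,220), the rack empty (240,285), the bystanders in place and the gripper clear (365,130).

```bash
python3 -c "
from bench import *
close_job()"
```

```text
the job is handed in; nothing more can be done
```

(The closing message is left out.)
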